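# Tare the bench scale with the weighing cup on it

## Robot

A 6-joint arm with a two-finger parallel gripper is mounted at the origin on the work surface. World frame = base frame: x ahead of the robot, y to its left, z up, the work surface at z = 0. Lengths are in mm, angles in rad, forces in N, time in s.
With the tool pointing down it reaches from about 250 to 800 mm from the base axis. Payload 8.5 kg.
Tool frame: the origin (TCP) lies at the very end of the fingers, on their centre line; the grasp point (between the pads) lies 19 mm behind it; z points along the fingers, x is the direction in which the jaws open and shut, and the axes are right-handed (so a half turn about z gives the same grasp; the last joint's range is limited). The gripper opens to 85 mm and grips with 20 to 120 N. Pads are 22 mm wide; open, the fingers measure 114 mm over their backs; the gripper's body (76 mm by 85 mm) begins 54 mm behind the grasp point. The pads swing forward as they close: fully open they stand 13 mm farther back than shut.
Start: joints at [-1.293, 0.238, -0.013, 1.319, 0, 1.571], TCP at [143.962, -504.83, 231.276] pointing down, gripper open.
Joint ranges: [-2.66, 2.66], [-1.03, 1.9], [-1.14, 1.46], [-1.82, 2.27], [-1.45, 1.34], [-3.14, 3.14]. Speed limits (rad/s): [2.22, 2.22, 2.79, 3.14, 3.14, 3.14].

## Interface

Orientations are given as a unit quaternion [x, y, z, w].
In Python, from workcell import manip, eyes, workorder gives the robot as it stands. The module is installed in compiled form; this text tells all that it offers.
- The arm moves only by the tool send_rows, never from a script. Its argument "commands" is a list of rows, each a list of 6 numbers: the shift along the world's x, y, z in m, then the turn, a rotation vector about the world's x, y, z in degrees. A call has 1 to 10 rows; each row is the pose to reach, as a shift and turn from the pose commanded when the call began; what a row does not reach only later rows make up. A row lasts 1/8 s, in which the tool goes at most 62.5 mm and 10.7 degrees, less where a joint would pass 70% of its speed; a pose out of reach is approached as far as the arm can. A call with a gripper value outside its range is refused whole. "hand" is the closure, from -1 (fully open) to 1 (shut), set as the call begins (left out, the last holds). The fingers move at their own pace and stop on an object; "grip_force" is the grip in N (left out, the last holds). Time passes only in rows, so rows that repeat a pose let the fingers close. It gives the time, the measured TCP pose, the force and the opening at its end, in the units of the state.
- manip.state(): the state, without advancing time (a new reading comes with each control period).
- eyes.get_image(name): name is "scene" or "top" or "wrist"; returns a dict with "frame" (400x640x3 uint8, red, green, blue), "range_z" (400x640 float32, mm along the optical axis (not along the pixel's ray), 0 where there is no reading), "mtx" (3x3 intrinsics, pixels), "world_from_camera" (4x4, takes a point from camera to world coordinates). Camera axes: x right, y up, looking along -z (the intrinsics and any distortion apply to the point x, -y, -z); pixel columns grow to the right and rows downward; lengths in mm; the calibration is good to about 2 mm. A picture is of the moment at which its call begins.
- workorder.sign_off(): hands the job in, once; it reports no verdict.
Trained networks look in the newest picture that a camera, given by its name, has taken for a name from the list of things; names that differ only in an ending like _2 or _b are one class to them, and where a whole thing is asked for, a point or a joint stands for the part that bears it (a point fixed in the world has none). Each returns a list of dicts, best first, with "p" (0 to 1); they miss things now and then, are a little off and sometimes report something else, mostly with a low value. They report only what shows in the picture. A call takes as long as a camera call.
- eyes.silhouettes(camera, target): "region" (400x640 bool, what is visible of it).
- eyes.tip_of(camera, target): "location" ([x, y, z] in mm, in world coordinates, good to about 4 mm: a listed point, or the origin of a listed thing).
The state is a dict: "time": time; "q": joint angles; "dq": joint speeds; "joint_torque": joint torques, N m; "position": TCP position; "orientation": TCP orientation; "force": force on the tool from outside, world axes, zero at the start; "ft_torque": the same for the moment, N m; "grip_width": opening from 0.0 (shut) to 1.0 (fully open).
Only numpy, scipy, OpenCV 4.12 (cv2) and the standard library are available. Lean on these libraries where they do the work, as an engineer would, in place of code of your own. Each camera call takes 0.05 s, during which the arm holds its last target. There are 200 camera calls.

## Task

Get the bench scale ready for weighing: set the black cup upright on the middle of its steel pan without dropping it, let go, and then zero the scale by pressing its green tare key. The key is a flat membrane that hardly moves: press it with light fingertip force, about 6 to 10 N, for half a second or more, then let go; never lean on it hard and never press the red power key.

Things in the scene. Friction and masses are not known exactly. Their poses are not given: they have to be found in the camera images.
- black_cup_mid (a point): centre, half-way up, of the loose empty black plastic cup: a straight-sided round cup, outside diameter 50 mm, 50 mm tall, wall 3 mm, 40 to 85 g, standing mouth up on the table (this point 25 mm above its foot); z is its axis. It stands among three other small round things (a white cup of the same shape, a copper pipe offcut, a red and green ring stack), at least 90 mm from their centres; any grasp yaw will do.
- pan (a point): centre of the upper face of the bench scale's steel pan, 166 mm (x) by 190 mm (y), flat and level, 50 mm above the table. The scale is 260 mm (x) by 210 mm (y), fixed to the table; its white console with the two keys is on the -x side of the pan, its top 40 mm above the table. Axes are the scale's own: z up, -x from the pan to the console.
- tare_key_top (a point): centre of the upper face of the green tare key (two white bars), a level pad 36 mm (scale's x) by 44 mm (y), standing 3 mm proud of the console, so 43 mm above the table, 141 mm from the pan's centre along the scale's -x and 46 mm to one side or the other. It moves straight down: it yields 1.5 mm at most, starting at about 1.6 N and bottoming at about 6 N; a downward push above 4 N from the fingertips, kept for 0.2 s, registers; above 30 N harms it. Axes as the scale's.
- power_key_top (a point): centre of the upper face of the red power key (white circle), the same pad, 92 mm from the green one on the same console (they change places from scene to scene). Not to be pressed: anything above 1.5 N counts. Axes as the scale's.

How it is judged:
By the outcome, as a careful person would: the job done as asked, in the order asked, and still so for the second after the job is handed in, with the robot touching nothing.
It also fails if it takes over 51 s, if anything falls off the work surface, if the arm or the gripper's body presses on something with over 40 N, if the wrist force passes 120 N, or if a joint passes its speed limit or range.

## Working session

There is one attempt and no reset: what is moved stays moved. The work goes in short steps, Python scripts to look and compute and a tool call to move; the robot and the scene stay as the last step left them, time stands still between calls to the robot, and variables do not carry over. Pictures are saved under pics/ and viewed, about 8 in all and at most 12, crops included, and the job is handed in when it is done.

Besides the shell and the picture viewer there is one more tool, called after ">>>" in YAML: its name, and indented under it one key for each argument. send_rows: Moves the arm, as the interface text tells. Its arguments: {"type":"object","properties":{"commands":{"type":"array"},"hand":{"type":"number"},"grip_force":{"type":"number"}},"required":["commands"]}

```bash
mkdir -p pics
cat > h.py <<'E'
from workcell import manip, eyes, workorder
import numpy as np, cv2
def cloud(im):
    z=im["range_z"]; K=im["mtx"]; v,u=np.indices(z.shape)
    c=np.stack([(u-K[0,2])/K[0,0]*z,-(v-K[1,2])/K[1,1]*z,-z],-1)
    T=im["world_from_camera"]; return c@T[:3,:3].T+T[:3,3]
def save(im,n): cv2.imwrite("pics/"+n,im["frame"][:,:,::-1])
NAMES=["black_cup_mid","pan","tare_key_top","power_key_top"]
E
python3 - <<'E'
from h import *
np.set_printoptions(precision=1,suppress=True)
s=manip.state();print(s["time"],s["position"],s["orientation"],s["force"],s["grip_width"])
for c in["top","scene"]:
    im=eyes.get_image(c);save(im,c+"0.png");P=cloud(im)
    for n in NAMES:
        for d in eyes.tip_of(c,n)[:2]:print(c,n,d["p"],np.array(d["location"]))
        for d in eyes.silhouettes(c,n)[:1]:
            m=d["region"]&(im["range_z"]>0);p=P[m];v,u=np.where(d["region"]);print("  sil",d["p"],m.sum(),u.mean(),v.mean(),np.median(p,0) if len(p) else "", p.min(0) if len(p) else "",p.max(0) if len(p) else "")
E
python3 -c "
import cv2,numpy as np
a=[cv2.imread('pics/%s0.png'%c) for c in('top','scene')]
cv2.imwrite('pics/both.png',cv2.resize(np.vstack(a),(480,600)))"
```

```text
0.0 [ 143.9 -504.5  230.7] [ 0.8 -0.6 -0.  -0. ] [-0.   0.3  0.1] 0.9994778806553791
top black_cup_mid 0.74 [ 599.7 -196.6   24.2]
  sil 0.57 373 381.064 184.37333333333333 [ 601.8 -198.3    8.3] [ 575.6 -229.    -3.6] [ 623.  -171.2   55.6]
top pan 0.71 [621.9 135.6  45.3]
  sil 0.94 8221 250.21465715322287 190.79598500423268 [581.8 129.6  48.8] [438.7  13.9  -5.1] [726.3 261.8  57. ]
top tare_key_top 0.49 [485.8  71.9  43.3]
  sil 0.72 207 272.69856459330146 229.25358851674642 [486.1  72.8  43.2] [469.   52.4  38.6] [503.5  94.9  48.3]
top power_key_top 0.65 [474.4 163.1  41. ]
  sil 0.82 259 235.6061776061776 233.75289575289574 [473.6 164.1  43.4] [456.4 140.9  36.5] [493.3 189.1  48.7]
scene black_cup_mid 0.8 [ 604.1 -198.8   25.2]
  sil 0.79 713 243.95543175487464 227.27019498607243 [ 606.4 -197.1   30. ] [ 556.4 -238.6   -2.2] [ 627.8 -173.1   52.2]
scene pan 0.91 [621.7 138.6  53.1]
  sil 0.81 11858 405.70790291425214 258.73645754598135 [627.8 132.7  49.1] [407.   10.8  -1.8] [721.6 253.5  53.2]
scene tare_key_top 0.57 [491.5  71.9  48.4]
  sil 0.55 268 380.2014925373134 205.24253731343285 [490.3  72.1  42.7] [468.4  48.5  37.3] [508.8  96.5  45.4]
scene power_key_top 0.71 [474.1 164.   43.6]
  sil 0.52 281 422.71985815602835 208.36879432624113 [479.3 162.   42.8] [454.4 139.2  37.8] [498.7 185.7  46.3]
```

View pics/top0.png

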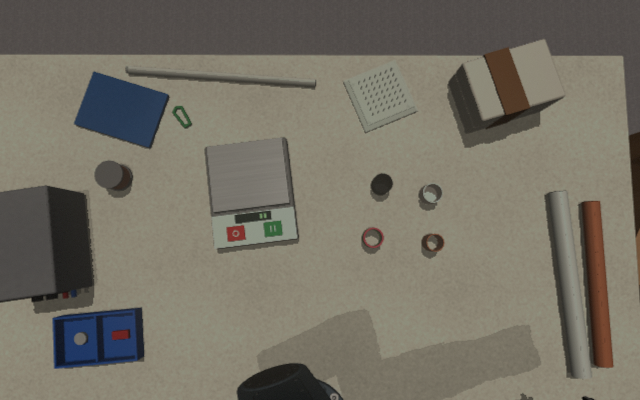

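The top view shows the black cup at (381,184) with the white cup to its right at (431,193). The green key is at (273,229) and the red one at (236,233). All heights agree with the text. Next I move above the cup.

>>> send_rows:
  commands:
    - [0.05,0.03,0,0,0,0]
    - [0.1,0.065,0,0,0,0]
    - [0.15,0.1,0,0,0,0]
    - [0.2,0.135,0,0,0,0]
    - [0.25,0.17,0,0,0,0]
    - [0.3,0.2,0,0,0,0]
    - [0.35,0.235,0,0,0,0]
    - [0.4,0.27,0,0,0,0]
    - [0.44,0.3,0,0,0,0]
    - [0.456,0.306,0,0,0,0]
  hand: -1
  grip_force: 25

```text
time: 2.15
position: [602.0, -196.4, 230.7]
orientation: [0.799, -0.601, -0.0, -0.0]
force: [-0.7, 0.3, 0.3]
grip_width: 0.995
```

```bash
cat > look.py <<'E'
from h import *
import sys
np.set_printoptions(precision=1,suppress=True)
def main(name,names):
    im=eyes.get_image("wrist");save(im,name+".png");P=cloud(im)
    s=manip.state();print(s["time"],s["position"],s["orientation"]*np.array(1.),s["force"],s["grip_width"],im["world_from_camera"][:3,3])
    for n in names:
        for d in eyes.tip_of("wrist",n)[:2]:print(n,d["p"],np.array(d["location"]))
        for d in eyes.silhouettes("wrist",n)[:1]:
            m=d["region"]&(im["range_z"]>0);p=P[m];print("  sil",d["p"],m.sum())
            if "cup" in n:
                rim=p[(p[:,2]>46)&(p[:,2]<58)]
                if len(rim)>20:
                    A=np.c_[2*rim[:,:2],np.ones(len(rim))];x=np.linalg.lstsq(A,(rim[:,:2]**2).sum(1),rcond=None)[0]
                    print("  rim",len(rim),"centre",x[:2],"r",np.sqrt(x[2]+x[0]**2+x[1]**2),"z",np.percentile(p[:,2],[1,50,99]),rim.min(0),rim.max(0))
            elif len(p):print("  med",np.median(p,0))
main(sys.argv[1],sys.argv[2:])
E
python3 look.py w1 black_cup_mid
```

```text
2.2 [ 602.9 -196.6  230.4] [ 0.8 -0.6 -0.  -0. ] [ 0.4  0.9 -0.5] 0.9998417151492655 [ 678.1 -172.7  373. ]
black_cup_mid 0.79 [ 602.6 -197.8   25.8]
  sil 0.66 2252
  rim 480 centre [ 600.6 -196.2] r 23.108919191307148 z [ 2.2 13.6 50.9] [ 576.6 -221.2   46. ] [ 624.9 -171.4   52.3]
```

View pics/w1.png

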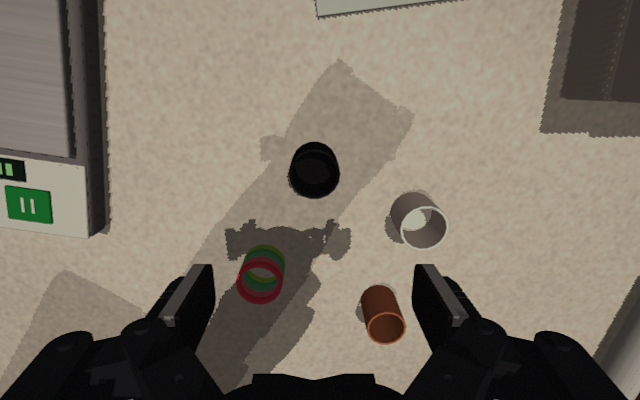

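The wrist view shows the black cup at (313,170), free of its neighbours. The rim fit and both networks agree on about (601,-197). I'll descend part way and check.

>>> send_rows:
  commands:
    - [0,0.001,-0.04,0,0,0]
    - [0,0.001,-0.08,0,0,0]
    - [0,0.001,-0.12,0,0,0]
    - [0,0.001,-0.14,0,0,0]
    - [0,0.001,-0.14,0,0,0]
    - [0,0.001,-0.14,0,0,0]

```text
time: 3.05
position: [600.1, -198.5, 92.6]
orientation: [0.798, -0.603, 0.001, -0.0]
force: [0.3, 0.3, 0.7]
grip_width: 1.0
```

```bash
python3 look.py w2 black_cup_mid
```

```text
3.1 [ 600.4 -198.5   92.8] [ 0.8 -0.6  0.  -0. ] [ 0.1 -0.7 -0.5] 1.0000700894921122 [ 676. -175.  235.]
black_cup_mid 0.64 [ 600.1 -197.5   27. ]
  sil 0.61 6378
  rim 1444 centre [ 600.8 -196. ] r 23.162352128600347 z [ 2.6 25.7 50.6] [ 575.7 -221.    46. ] [ 625.3 -171.4   51.6]
```

View pics/w2.png

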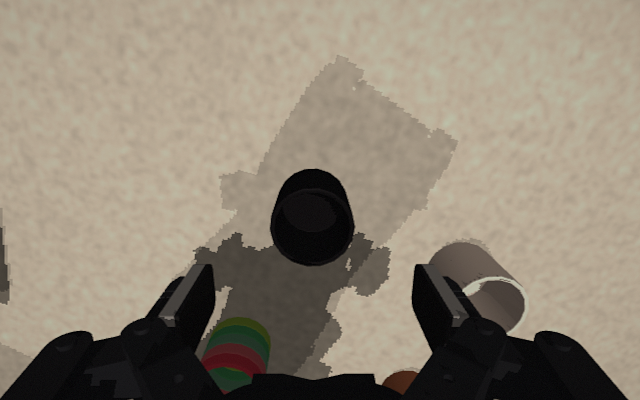

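Position confirmed: the cup is centred between the fingers at about (312,215). The white cup stays clear on the right. Next I descend and grip.

>>> send_rows:
  commands:
    - [0.001,0.002,-0.03,0,0,0]
    - [0.001,0.002,-0.06,0,0,0]
    - [0.001,0.002,-0.081,0,0,0]
    - [0.001,0.002,-0.081,0,0,0]
    - [0.001,0.002,-0.081,0,0,0]

```text
time: 3.82
position: [601.7, -196.0, 11.5]
orientation: [0.798, -0.602, 0.001, -0.0]
force: [-0.5, -1.6, 0.4]
grip_width: 0.998
```

>>> send_rows:
  commands:
    - [0,0,0,0,0,0]
    - [0,0,0,0,0,0]
    - [0,0,0,0,0,0]
    - [0,0,0,0,0,0]
    - [0,0,0,0,0,0]
    - [0,0,0,0,0,0]
    - [0,0,0,0,0,0]
    - [0,0,0,0,0,0]
  hand: 1
  grip_force: 25

```text
time: 4.82
position: [601.5, -196.0, 11.3]
orientation: [0.798, -0.602, 0.001, -0.0]
force: [-0.7, 0.7, 5.6]
grip_width: 0.588
```

>>> send_rows:
  commands:
    - [0,0,0.01,0,0,0]
    - [0,0,0.03,0,0,0]
    - [0,0,0.06,0,0,0]
    - [0,0,0.1,0,0,0]
    - [0,0,0.13,0,0,0]
    - [0,0,0.14,0,0,0]
    - [0,0,0.14,0,0,0]

```text
time: 5.7
position: [601.1, -195.9, 150.5]
orientation: [0.798, -0.602, 0.0, -0.0]
force: [0.4, 0.1, -0.5]
grip_width: 0.589
```

```bash
python3 look.py w3 black_cup_mid
```

```text
5.75 [ 600.6 -195.7  149.5] [ 0.8 -0.6 -0.   0. ] [-0.4  0.1 -1.2] 0.5871341071489796 [ 677.1 -172.3  292.8]
black_cup_mid 0.72 [ 599.3 -196.8  167.4]
  sil 0.8 17319
```

View pics/w3.png

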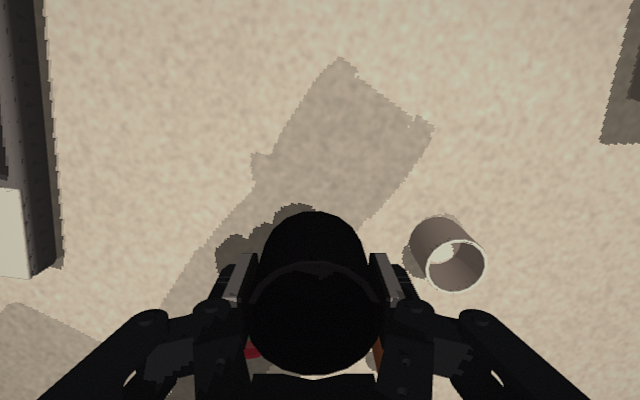

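The cup is held with an opening of about 50 mm and sits upright at (313,290). The pan centre is (621,137), from both networks and the key midpoint plus 141 mm. Next I carry the cup over the pan.

>>> send_rows:
  commands:
    - [0.001,0.015,0,0,0,0]
    - [0.003,0.05,0,0,0,0]
    - [0.005,0.095,0,0,0,0]
    - [0.008,0.14,0,0,0,0]
    - [0.011,0.185,0,0,0,0]
    - [0.014,0.23,0,0,0,0]
    - [0.017,0.275,0,0,0,0]
    - [0.019,0.31,0,0,0,0]
    - [0.02,0.328,0,0,0,0]
    - [0.02,0.333,0,0,0,0]

```text
time: 7.1
position: [620.6, 138.2, 149.8]
orientation: [0.799, -0.602, -0.0, 0.0]
force: [-0.4, -0.3, -1.1]
grip_width: 0.587
```

>>> send_rows:
  commands:
    - [0,0,-0.02,0,0,0]
    - [0,0,-0.045,0,0,0]
    - [0,0,-0.06,0,0,0]
    - [0,0,-0.06,0,0,0]

```text
time: 7.6
position: [620.3, 136.3, 89.3]
orientation: [0.798, -0.603, -0.001, 0.001]
force: [-0.2, 1.3, 0.4]
grip_width: 0.583
```

```bash
cat > chk.py <<'E'
from h import *
np.set_printoptions(precision=1,suppress=True)
import sys
s=manip.state();print(s["time"],s["position"],s["force"],s["grip_width"])
for c in ["scene","top"]:
    im=eyes.get_image(c);P=cloud(im);save(im,c+sys.argv[1]+".png")
    for n in ["black_cup_mid","pan","tare_key_top"]:
        for d in eyes.tip_of(c,n)[:1]:print(c,n,d["p"],np.array(d["location"]))
    for d in eyes.silhouettes(c,"black_cup_mid")[:1]:
        p=P[d["region"]&(im["range_z"]>0)];print(d["p"],len(p),np.percentile(p,[2,50,98],axis=0))
    # pan plane extents: steel at z~50 in scale axes
    ex=np.array([.99,.14]);ey=np.array([-.14,.99]);c0=np.array([621,137])
    q=P[(abs(P[...,2]-50)<4)][:,:2]-c0;q=q[(abs(q)<130).all(1)];a,b=q@ex,q@ey
    print("pan ext",np.percentile(a[abs(b)<60],[.5,99.5]),np.percentile(b[abs(a)<60],[.5,99.5]))
E
python3 chk.py 1; python3 look.py w4 pan tare_key_top
```

```text
7.6 [620.3 136.3  89.3] [-0.2  1.3  0.4] 0.5825277264732074
scene black_cup_mid 0.6 [621.8 133.5 104.5]
scene pan 0.76 [620.7 137.2  52.4]
scene tare_key_top 0.64 [490.5  69.9  44.5]
0.68 826 [[597.3 115.7  81. ]
 [636.8 137.8 106. ]
 [645.2 156.2 128.4]]
pan ext [-75.8  84.3] [-95.5  92.4]
top black_cup_mid 0.44 [612.8 135.3 105.8]
top pan 0.66 [624.4 138.7  47.4]
top tare_key_top 0.49 [486.5  75.2  42.2]
pan ext [-82.9  81.9] [-93.4  40.5]
8.15 [621.  137.2  90.5] [ 0.8 -0.6  0.  -0. ] [ 0.1 -0.8 -1.6] 0.5892145485602296 [697.1 160.8 232.9]
  sil 0.92 69536
  med [657.3 157.   49.7]
```

View pics/scene1.png

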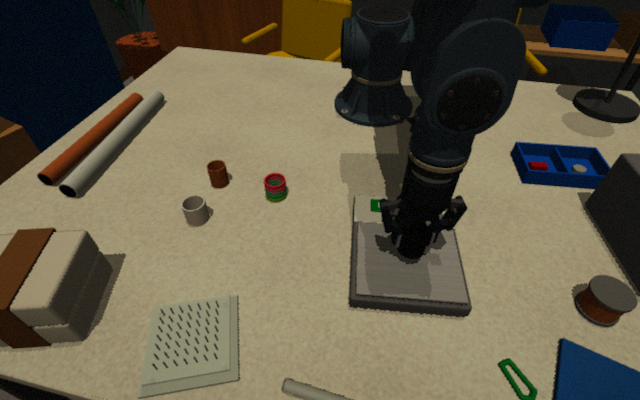

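The scene view shows the cup over the pan's middle at (410,240), foot at about z = 80. Next I lower it slowly until it touches.

>>> send_rows:
  commands:
    - [0,0,-0.012,0,0,0]
    - [0,0,-0.022,0,0,0]
    - [0,0,-0.026,0,0,0]
    - [0,0,-0.027,0,0,0]
    - [0,0,-0.028,0,0,0]
    - [0,0,-0.028,0,0,0]

```text
time: 9.1
position: [621.1, 137.2, 62.5]
orientation: [0.798, -0.602, 0.0, -0.0]
force: [-0.2, -0.3, -0.7]
grip_width: 0.589
```

>>> send_rows:
  commands:
    - [0,0,-0.0005,0,0,0]
    - [0,0,-0.001,0,0,0]
    - [0,0,-0.001,0,0,0]

```text
time: 9.48
position: [621.0, 137.2, 61.4]
orientation: [0.798, -0.602, 0.0, -0.0]
force: [0.1, 0.4, 0.3]
grip_width: 0.586
```

>>> send_rows:
  commands:
    - [0,0,-0.0005,0,0,0]
    - [0,0,-0.001,0,0,0]
    - [0,0,-0.001,0,0,0]

```text
time: 9.85
position: [621.1, 137.2, 61.4]
orientation: [0.798, -0.602, 0.0, -0.0]
force: [-3.2, -0.5, 8.9]
grip_width: 0.587
```

Contact reads about 9 N. I'll ease off half a millimetre, open, then rise.

>>> send_rows:
  commands:
    - [0,0,0.0007,0,0,0]
    - [0,0,0.0007,0,0,0]

```text
time: 10.1
position: [621.1, 137.2, 61.4]
orientation: [0.798, -0.602, 0.0, -0.0]
force: [-1.7, -0.4, 4.8]
grip_width: 0.589
```

>>> send_rows:
  commands:
    - [0,0,0,0,0,0]
    - [0,0,0,0,0,0]
    - [0,0,0,0,0,0]
    - [0,0,0,0,0,0]
    - [0,0,0,0,0,0]
    - [0,0,0,0,0,0]
    - [0,0,0,0,0,0]
    - [0,0,0,0,0,0]
  hand: -1

```text
time: 11.1
position: [620.9, 137.2, 61.0]
orientation: [0.798, -0.602, -0.0, -0.0]
force: [-0.2, 0.5, 0.7]
grip_width: 1.0
```

>>> send_rows:
  commands:
    - [0,0,0.01,0,0,0]
    - [0,0,0.03,0,0,0]
    - [0,0,0.06,0,0,0]
    - [0,0,0.1,0,0,0]
    - [0,0,0.13,0,0,0]
    - [0,0,0.13,0,0,0]

```text
time: 11.85
position: [622.4, 137.5, 194.4]
orientation: [0.798, -0.602, 0.002, -0.002]
force: [-0.8, 0.1, -0.1]
grip_width: 1.001
```

```bash
python3 look.py w5 tare_key_top power_key_top black_cup_mid pan
python3 - <<'E'
from h import *
im=eyes.get_image("wrist");P=cloud(im)
hsv=cv2.cvtColor(im["frame"],cv2.COLOR_RGB2HSV)
for n,m in (("green",(abs(hsv[...,0].astype(int)-65)<20)),("red",(hsv[...,0]<8)|(hsv[...,0]>172))):
    m=m&(hsv[...,1]>130)&(hsv[...,2]>60)&(P[...,2]>35)&(P[...,2]<50)&(P[...,1]<250)&(P[...,0]>400)
    if m.sum()<50: print(n,m.sum());continue
    p=P[m]; r=cv2.minAreaRect(p[:,:2].astype(np.float32)); print(n,m.sum(),np.median(p,0),r)
E
```

```text
11.9 [621.6 137.3 192.5] [ 0.8 -0.6  0.  -0. ] [ 0.  -0.2 -0.1] 1.0000231563221995 [697.7 160.9 337.1]
tare_key_top 0.62 [491.4  78.   39.6]
  sil 0.9 1328
  med [488.2  75.   42.9]
power_key_top 0.66 [474.2 159.7  38.6]
  sil 0.77 1359
  med [477.1 165.6  43. ]
black_cup_mid 0.85 [618.7 134.6  76. ]
  sil 0.92 4040
  rim 1516 centre [617.3 138. ] r 15.019652408437002 z [ 52.4  71.5 100.8] [572.9 116.3  48.9] [644.2 160.7  58. ]
  sil 0.8 49514
  med [614.5 135.7  49.5]
green 1125 [488.88329025  75.27981233  42.92973016] ((487.6853332519531, 75.22857666015625), (35.33984375, 42.533416748046875), 7.300477981567383)
red 1231 [477.17498196 166.17852038  42.96604511] ((475.1705322265625, 166.05264282226562), (36.68656539916992, 43.90553283691406), 7.332269191741943)
```

View pics/w5.png

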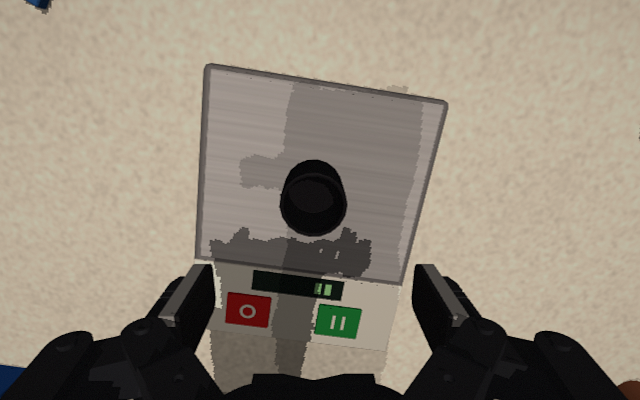

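The wrist view shows the cup standing upright in the pan's middle at (313,195), the green key at (338,321) and the red one at (248,310). The key measures (488,74,43). I'll shut the fingers and go above it.

>>> send_rows:
  commands:
    - [-0.02,-0.01,0,0,0,0]
    - [-0.05,-0.025,0,0,0,0]
    - [-0.085,-0.04,0,0,0,0]
    - [-0.115,-0.055,0,0,0,0]
    - [-0.133,-0.063,0,0,0,0]
    - [-0.133,-0.063,-0.02,0,0,0]
    - [-0.133,-0.063,-0.05,0,0,0]
    - [-0.133,-0.063,-0.08,0,0,0]
    - [-0.133,-0.063,-0.1,0,0,0]
    - [-0.133,-0.063,-0.1,0,0,0]
  hand: 1

```text
time: 13.6
position: [486.8, 74.0, 89.8]
orientation: [0.798, -0.602, -0.001, 0.001]
force: [0.0, 0.3, -0.7]
grip_width: -0.0
```

>>> send_rows:
  commands:
    - [0,0,-0.015,0,0,0]
    - [0,0,-0.03,0,0,0]
    - [0,0,-0.038,0,0,0]
    - [0,0,-0.04,0,0,0]
    - [0,0,-0.04,0,0,0]
    - [0,0,-0.04,0,0,0]

```text
time: 14.35
position: [488.3, 74.2, 51.5]
orientation: [0.798, -0.602, 0.0, -0.0]
force: [1.1, 0.7, -0.3]
grip_width: 0.002
```

```bash
python3 look.py w6 tare_key_top; python3 -c "
import cv2;i=cv2.imread('pics/w6.png');cv2.imwrite('pics/w6c.png',i[150:])"
```

```text
14.4 [488.3  74.2  51.4] [ 0.8 -0.6  0.  -0. ] [ 0.  -0.7 -0.1] -0.0038987633248419792 [564.3  97.7 193.8]
tare_key_top 0.71 [488.9  76.5  39.8]
  sil 0.98 3563
  med [495.7  78.4  42.7]
```

View pics/w6c.png

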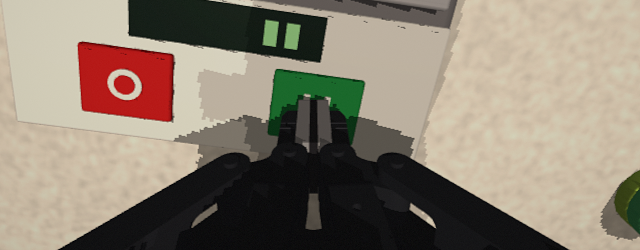

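The shut fingertips stand over the green key, at crop (315,100), with the red key well clear at (125,85). Next I touch down.

>>> send_rows:
  commands:
    - [0,0,-0.004,0,0,0]
    - [0,0,-0.006,0,0,0]
    - [0,0,-0.007,0,0,0]
    - [0,0,-0.0075,0,0,0]
    - [0,0,-0.0075,0,0,0]

```text
time: 15.12
position: [487.9, 74.2, 43.5]
orientation: [0.798, -0.602, -0.0, -0.0]
force: [0.7, 0.7, 0.4]
grip_width: 0.002
```

>>> send_rows:
  commands:
    - [0,0,-0.0005,0,0,0]
    - [0,0,-0.001,0,0,0]
    - [0,0,-0.001,0,0,0]

```text
time: 15.5
position: [488.1, 74.2, 42.6]
orientation: [0.798, -0.602, 0.0, -0.0]
force: [-0.6, -0.4, 2.9]
grip_width: -0.0
```

>>> send_rows:
  commands:
    - [0,0,-0.0005,0,0,0]
    - [0,0,-0.0008,0,0,0]
    - [0,0,-0.0008,0,0,0]

```text
time: 15.88
position: [488.0, 74.2, 41.8]
orientation: [0.798, -0.602, 0.0, -0.0]
force: [-2.5, 0.1, 5.2]
grip_width: 0.001
```

>>> send_rows:
  commands:
    - [0,0,-0.0004,0,0,0]
    - [0,0,-0.0004,0,0,0]
    - [0,0,-0.0004,0,0,0]

```text
time: 16.25
position: [488.0, 74.2, 41.6]
orientation: [0.798, -0.602, 0.0, -0.0]
force: [-2.4, 0.1, 6.9]
grip_width: 0.004
```

Force is about 7 N, inside the wanted band. I'll add a touch and hold for 0.75 s.

>>> send_rows:
  commands:
    - [0,0,-0.0001,0,0,0]
    - [0,0,-0.0001,0,0,0]
    - [0,0,-0.0001,0,0,0]
    - [0,0,-0.0001,0,0,0]
    - [0,0,-0.0001,0,0,0]
    - [0,0,-0.0001,0,0,0]

```text
time: 17.0
position: [488.0, 74.2, 41.5]
orientation: [0.798, -0.602, 0.0, -0.0]
force: [-2.3, -0.2, 9.0]
grip_width: 0.001
```

>>> send_rows:
  commands:
    - [0,0,0.003,0,0,0]
    - [0,0,0.015,0,0,0]
    - [0,0,0.05,0,0,0]
    - [-0.02,-0.04,0.1,0,0,0]
    - [-0.04,-0.09,0.14,0,0,0]
    - [-0.06,-0.14,0.16,0,0,0]
    - [-0.08,-0.18,0.16,0,0,0]
    - [-0.08,-0.18,0.16,0,0,0]

```text
time: 18.0
position: [406.8, -108.1, 202.3]
orientation: [0.797, -0.604, 0.001, -0.0]
force: [1.0, -0.8, -0.8]
grip_width: -0.004
```

```bash
python3 chk.py 2; python3 -c "
import cv2,numpy as np
a=cv2.imread('pics/top2.png')[120:260,190:330];b=cv2.imread('pics/scene2.png')[170:330,330:490]
cv2.imwrite('pics/f.png',np.hstack([cv2.resize(a,(400,400),interpolation=2),cv2.resize(b,(400,400),interpolation=2)]))"
```

```text
18.0 [ 406.8 -108.1  202.3] [ 1.  -0.8 -0.8] -0.0038240325229832936
scene black_cup_mid 0.7 [624.2 137.8  72.4]
scene pan 0.91 [623.9 136.3  48.9]
scene tare_key_top 0.56 [489.6  69.6  45.5]
0.9 983 [[597.9 111.9  50.4]
 [630.3 135.7  79.3]
 [645.8 158.4 100.4]]
pan ext [-80.5  84.1] [-95.5  92.4]
top black_cup_mid 0.94 [622.  136.5  73.4]
top pan 0.63 [623.7 135.2  47.8]
top tare_key_top 0.63 [486.7  72.3  44.9]
0.6 388 [[595.7 113.8  51.5]
 [623.3 140.4  63.3]
 [641.9 160.2 102.1]]
pan ext [-82.7  81.8] [-92.8  95.2]
```

View pics/f.png

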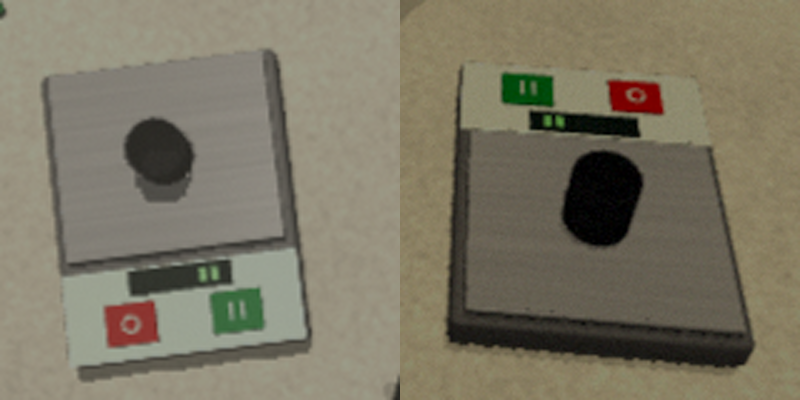

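Both views show the cup upright in the pan's middle, at (158,150) and (602,198), with the arm clear. The press measured 7 to 9 N for over 0.75 s. I'm handing the job in.

```bash
python3 -c "
from workcell import workorder
print(workorder.sign_off())"
```

```text
the job is handed in; nothing more can be done
None
```

The black cup is standing upright on the middle of the scale's pan, released, and I then pressed the green tare key. The job is handed in at about 18 s on the robot's clock, well under the 51 s limit.

- **Cup:** I gripped it by the outside and lowered it until it touched the pan at about 9 N. My last check, from two cameras, put its middle at about (622–624, 137) mm and 72–73 mm high. The pan centre measured about (622–624, 136) mm, and the cup should be 75 mm high there, so all agree within the networks' error.
- **Tare key:** I pressed with the fingers shut, about 7 to 9 N for more than 0.75 s, then let go. The fingertips stayed well clear of the red power key. No picture or reading showed whether the press registered; I judged it by the force alone.
- **Finish:** the arm is clear of everything. No check failed. The only odd value was one circle fit of the cup's rim, taken after the cup was already on the pan. Its height window took in pan-level points, so I ignored it.

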